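Get the bench anvil out from behind the polish tins

ROBOT

A 6-joint arm with a two-finger parallel gripper is mounted at the origin on the work surface. World frame = base frame: x ahead of the robot, y to its left, z up, the work surface at z = 0. Lengths are in m, angles in rad, forces in N, time in s.
With the tool pointing down it reaches from about 0.4 to 0.925 m from the base axis. Payload 3.4 kg.
Tool frame: the origin (TCP) lies between the finger pads; the fingertips stand 14 mm ahead of it and the grasp point (between the pads) lies 5 mm behind it; z points along the fingers, y is the line along which they close (so a half turn about z gives the same grasp; the last joint's range is limited). The gripper opens to 85 mm and grips with 20 to 120 N. Pads are 22 mm wide; open, the fingers measure 114 mm over their backs; the gripper's body (76 mm by 85 mm) begins 54 mm behind the grasp point. The pads swing forward as they close: fully open they stand 13 mm farther back than shut.
Start: joints at [-1.192, 0.307, 1.506, -0, 1.328, -0.073], TCP at [0.251, -0.517, 0.245] pointing down, gripper open.
Joint ranges: [-3.12, 3.12], [-1.05, 2.28], [0.14, 2.33], [-1.42, 4.57], [0.1, 2.73], [-2.68, 2.68]. Speed limits (rad/s): [2.57, 2.57, 3.14, 3.14, 3.14, 3.14].

INTERFACE

Orientations are given as a unit quaternion [w, x, y, z].
In Python, from bench import bot gives the robot as it stands.
- The arm moves only by the tool step_arm, never from a script. Its argument "increments" is a list of rows, each a list of 3 entries, a list of its own where there are three numbers: the finger opening in mm, from 0 to 85.4, then the shift along the world's x, y, z in mm, then the turn, a rotation vector about the world's x, y, z in rad. A call has 1 to 8 rows; each row shifts and turns the commanded pose from where the row before left it; what a row does not reach is not made up. A row lasts 1/8 s, in which the tool goes at most 62.5 mm and 10.7 degrees, less where a joint would pass 70% of its speed; a pose out of reach is approached as far as the arm can. A call with a gripper value outside its range is refused whole. The fingers move at their own pace and stop on an object; "force" is the grip in N (left out, the last holds). Time passes only in rows, so rows that do not move let the fingers close. It gives the time, the measured TCP pose, the force, the opening and the grip force at its end, in the units of the state.
- bot.sense(): the state, without advancing time (a new reading comes with each control period).
- bot.snapshot(name): name is "scene" or "side" or "wrist"; returns a dict with "pixels" (480x640x3 uint8, red, green, blue), "depth" (480x640 float32, m along the optical axis (not along the pixel's ray), 0 where there is no reading), "intrinsics" (3x3 intrinsics, pixels), "k1" (the pictures are not rectified: a ray, as slopes to the right and down, at radius r is drawn at 1 + k1 r^2 times it, then the intrinsics apply), "R" (3x3) and "t" (3): a world point X has camera coordinates R X + t. Camera axes: x right, y down, z forward; pixel columns grow to the right and rows downward; lengths in m; the calibration is good to about 2 mm. A picture is of the moment at which its call begins.
- bot.hand_in(): hands the job in; it is judged then, once.
The state is a dict: "t": time; "joint_positions": joint angles; "qvel": joint speeds; "effort": joint torques, N m; "tcp_pos": TCP position; "orientation": TCP orientation; "contact_force": force on the tool from outside, world axes, zero at the start; "torque": the same for the moment, N m; "grip_width": opening from 0.0 (shut) to 1.0 (fully open); "finger_force": force on a finger pad.
Only numpy, scipy, OpenCV 4.12 (cv2) and the standard library are available. Lean on these libraries where they do the work, as an engineer would, in place of code of your own. Each camera call takes 0.05 s, during which the arm holds its last target. There are 200 camera calls.

TASK

The little steel anvil stands in the wooden stall behind the red tin and the blue tin: first stand both tins, upright, on the green side mat, then fetch the anvil and stand it on the black chasing block, its foot in the middle of the silvery plate and its length along the plate. Only after that put each tin back upright in the stall, in the middle of the painted disc of its own colour. Do not shift or upset the amber oil bottle that also stands in the stall.

Things in the scene. Friction and masses are not known exactly. Their poses are not given: they have to be found in the camera images.
- red_tin: red-labelled, red-lidded metal tin, loose: upright cylinder 57 mm in diameter, 120 mm tall, about 0.25 kg, starts standing on the red disc. Origin: centre of its underside, z up along its axis; its x and y mean nothing. Grip it by the upper part, across any diameter.
- blue_tin: blue-labelled, blue-lidded metal tin, the same in size and weight, starts standing on the blue disc. Origin: centre of its underside, z up.
- anvil: dark steel horn anvil, loose, 0.45 kg, 44 mm tall, close behind the tins (no room to grip it while they stand there), lying across the stall. Origin: centre of the foot's underside (foot 60 x 34 mm); x along its length to the horn, z up. Body with bright face: 66 mm along x, 24 mm wide in y, 24 to 44 mm above the underside, centred over the origin; grip it across y. Horn: x = 33 to 67 mm.
- red_pad: red painted disc (flat), 74 mm in diameter, on the stall's floor under the red tin; fixed. Origin: its centre at the floor's height, on which the tin stands; x points to the stall's back, where the anvil is, y along the row of the two discs (centres 92 mm apart), z up.
- stall: fixed wooden tray, 190 mm in x, 250 mm in y, floor 6 mm thick, open towards the robot; 8 mm thick walls, 30 mm high, at the back (+x) and both sides. Origin: centre of its underside, x to its back, z up. Discs' centres at x = -35, y = +-46 mm; the anvil starts at about x = 20 mm, its length along y, horn to +y.
- blue_pad: blue painted disc on the stall's floor, 74 mm in diameter, under the blue tin; origin and axes as the red disc's. Either disc may be the left one.
- mat: green side mat, a fixed flat rectangle 200 mm (its x) by 120 mm (its y), 3 mm thick, on the table to the left or right of the stall. Origin: centre of its underside, z up. Both tins fit on it side by side, for instance 50 mm either side of the centre along x.
- block: black chasing block, fixed, 200 mm (its x) by 120 mm (its y), 40 mm high, on the other side of the stall from the mat; in the middle of its top a silvery plate, flush to within 0.5 mm, 120 mm along x and 56 mm along y. Origin: centre of the underside, z up; the anvil is to stand 40 mm above it with its length along the block's x, horn either way.
- oil_bottle: amber glass bottle with a black cap, 36 mm in diameter, 70 mm tall, standing loose in the stall beside its right-hand (-y) wall: leave it there. Origin: centre of its underside, z up.
There are look-alikes about, which are no part of the job. Leave any purple or yellow look-alike of the red_tin alone. What is shaped like the anvil but yellow is not meant.

How it is judged:
By the outcome, as a careful person would: the job done as asked, in the order asked, and still so for the second after the job is handed in, with the robot touching nothing.
It also fails if it takes over 133 s, if anything falls off the work surface, if the arm or the gripper's body presses on something with over 40 N, if the wrist force passes 120 N, or if a joint passes its speed limit or range.

## Working session

There is one attempt and no reset: what is moved stays moved. The work goes in short steps, Python scripts to look and compute and a tool call to move; the robot and the scene stay as the last step left them, time stands still between calls to the robot, and variables do not carry over. Pictures are saved under pics/ and viewed, at most 14 in all, crops included, and the job is handed in when it is done.

Besides the shell and the picture viewer there is one more tool, called after "Emit:" as name(argument=value, ...), one argument or row to a line, values as JSON. step_arm: Moves the arm, as the interface text tells. Its arguments: {"type":"object","properties":{"increments":{"type":"array","items":{"type":"array"}},"force":{"type":"number"}},"required":["increments"]}

```bash
mkdir -p pics
cat > h.py <<'E'
import numpy as np, cv2
from bench import bot
def snap(name, fn=None):
    s=bot.snapshot(name)
    np.savez('pics/%s.npz'%(fn or name),**s)
    cv2.imwrite('pics/%s.png'%(fn or name),s['pixels'][:,:,::-1])
    return s
def load(fn): return dict(np.load('pics/%s.npz'%fn))
def ray(s,u,v):
    K=s['intrinsics'];k=float(s['k1'])
    p=cv2.undistortPoints(np.array([[[u,v]]],float),K,np.array([k,0,0,0.]))[0,0]
    return np.array([p[0],p[1],1.])
def pix_depth(s,u,v):
    d=np.median(s['depth'][int(v)-1:int(v)+2,int(u)-1:int(u)+2])
    return s['R'].T@(ray(s,u,v)*d-s['t'])
def pix_z(s,u,v,z):
    R=s['R'];o=-R.T@s['t'];d=R.T@ray(s,u,v)
    return o+d*(z-o[2])/d[2]
def proj(s,X):
    c=s['R']@np.asarray(X,float)+s['t'];x=c[:2]/c[2];x=x*(1+float(s['k1'])*(x@x))
    return s['intrinsics'][:2,:2]@x+s['intrinsics'][:2,2]
def cloud(s):
    h,w=s['depth'].shape;g=np.stack(np.meshgrid(np.arange(w),np.arange(h)),-1).reshape(-1,1,2).astype(float)
    p=cv2.undistortPoints(g,s['intrinsics'],np.array([float(s['k1']),0,0,0.]))[:,0]
    d=s['depth'].reshape(-1,1)
    return ((np.c_[p,np.ones(len(p))]*d-s['t'])@s['R']).reshape(h,w,3)
E
python3 - <<'E'
from h import *
for n in('scene','side'):
    s=snap(n);print(n,s['k1'],-s['R'].T@s['t'],s['R'][2],s['intrinsics'][0,0])
print(bot.sense())
E
```

```text
scene -0.05542010971723885 [ 1.08886461 -0.11065826  0.62770219] [-0.70837743  0.16921739 -0.68524951] 473.993548794484
side -0.1223481141304756 [ 0.90023594 -0.73462266  0.6867036 ] [-0.42098748  0.69922232 -0.57780419] 576.8303117239152
{'t': 0.1, 'joint_positions': array([-1.19249365e+00,  3.07501274e-01,  1.50756659e+00,  1.19975689e-05,
        1.32839982e+00, -7.35220982e-02]), 'qvel': array([-8.36722858e-04, -1.05555738e-03, -3.46287208e-03, -2.81075691e-04,
        9.35062704e-04, -1.63358903e-05]), 'effort': array([-8.74066009e-04, -4.58531606e+01, -2.52608532e+01, -2.26992361e-04,
        5.55921040e-03, -4.48568883e-06]), 'tcp_pos': array([ 0.25079278, -0.51674304,  0.24446237]), 'orientation': array([-9.27535035e-04,  9.74590038e-01,  2.23994150e-01, -1.36561427e-04]), 'contact_force': array([0.20935098, 0.46690679, 0.52775911]), 'torque': array([-0.01016067, -0.0010912 ,  0.03163899]), 'finger_force': 0.0, 'grip_width': 0.9980034198929894}
```

View pics/scene.png

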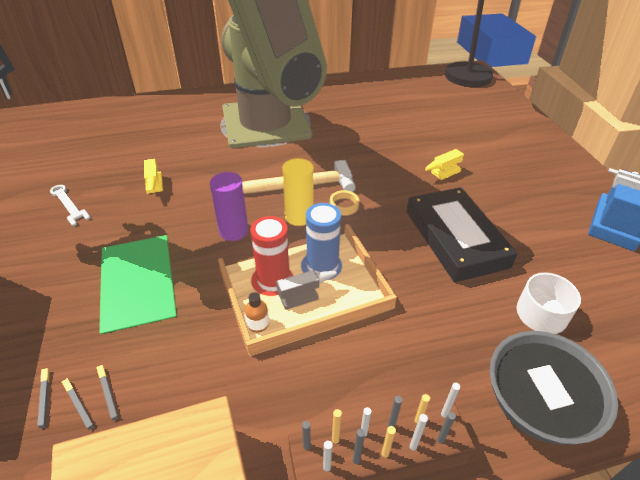

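View pics/side.png

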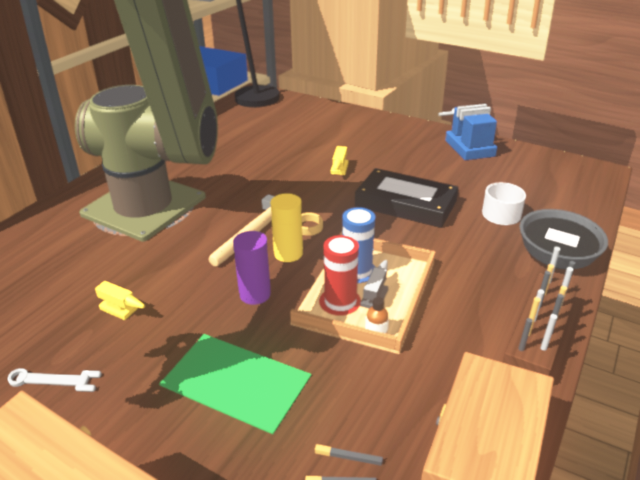

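The scene picture shows the red tin at about (270,255) and the blue tin at (322,240). The anvil is at (298,289), the bottle at (256,313), the green mat at (137,282) and the block at (460,232). The look-alikes are a purple tin (230,207), a yellow tin (298,192) and yellow anvils (152,176) and (445,165). The items meant are the red and blue tins standing on their discs in the stall, and the dark steel anvil there with its horn to +y. I'll enlarge to confirm and measure by depth.

Run:
```python
from h import *
s=load('scene');im=s['pixels'][:,:,::-1].copy()
cv2.imwrite('pics/crop1.png',cv2.resize(im[180:360,200:410],None,fx=3.3,fy=3.3,interpolation=cv2.INTER_CUBIC))
def fitrect(pts):
    (c,(w,h),a)=cv2.minAreaRect((pts[:,:2]*1000).astype(np.float32))
    return np.round(c,1),np.round((w,h),1),round(a,1)
for n in('scene','side'):
    s=load(n);C=cloud(s);hsv=cv2.cvtColor(s['pixels'],cv2.COLOR_RGB2HSV)
    H,S,V=[hsv[...,i].astype(int) for i in range(3)];Z=C[...,2];ok=s['depth']>0
    ws=ok&(C[...,0]>.2)&(C[...,0]<.95)&(abs(C[...,1])<.6)
    m=ws&(H>55)&(H<85)&(S>120)&(Z<.02)
    m=cv2.morphologyEx(m.astype(np.uint8),cv2.MORPH_OPEN,np.ones((3,3)))>0
    print(n,'mat',fitrect(C[m]),np.median(Z[m]))
    m=ws&(Z>.034)&(Z<.046)&(V<70)
    m=cv2.morphologyEx(m.astype(np.uint8),cv2.MORPH_OPEN,np.ones((3,3)))
    k,l,st,ce=cv2.connectedComponentsWithStats(m)
    i=1+np.argmax(st[1:,4]);print('block',fitrect(C[l==i]),ce[i],st[i,4])
    for nm,lo,hi in(('red',0.118,.135),('tins',.118,.135)):
        pass
    m=(ws&(Z>.119)&(Z<.135)&(C[...,0]>.3)).astype(np.uint8)
    k,l,st,ce=cv2.connectedComponentsWithStats(m)
    for i in range(1,k):
        if st[i,4]>80:
            P=C[l==i];c,r=cv2.minEnclosingCircle((P[:,:2]*1000).astype(np.float32));print('top',ce[i].round(),np.round(c,1),round(r,1),np.median(P[:,2]).round(4),st[i,4])
```

```text
scene mat (array([ 487.3, -297.7]), array([200. , 118.4]), 4.5) 0.002426393918931123
block (array([504.7, 293.3]), array([182.5, 119.5]), 4.2) [458.55945205 216.43780822] 1825
top [297. 167.] [382.5  13.9] 30.0 0.1205 444
top [226. 182.] [ 397.9 -117.6] 28.8 0.1199 347
top [323. 215.] [526.8  27.7] 29.5 0.126 750
top [268. 229.] [541.  -63.5] 30.4 0.1262 802
top [422. 419.] [885.2  56. ] 4.9 0.1268 83
top [360. 434.] [885.  -15.7] 5.2 0.1268 85
side mat (array([ 487.7, -299. ]), array([200.8, 122.2]), 4.1) 0.0032297393488155595
block (array([507.6, 291.5]), array([177. , 119.4]), 4.7) [396.50375 185.66375] 800
top [286. 202.] [385.4  12.7] 30.3 0.1208 392
top [359. 218.] [529.2  26.9] 30.6 0.1264 562
top [249. 240.] [ 398.4 -118.6] 29.7 0.1208 517
top [341. 247.] [543.1 -64.2] 30.0 0.1263 690
```

View pics/crop1.png

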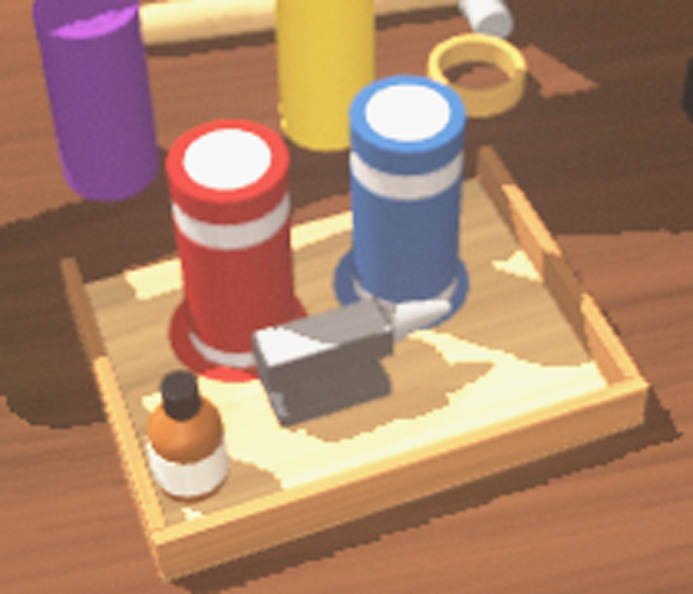

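The crop confirms the set-up. The red tin (left) is on the red disc, the blue tin is on the blue disc, and the dark anvil is behind them with its horn to +y. The bottle is at the -y wall. The tin spacing measures 92 mm and the tops are at z = 126 mm, both as specified. I'll move above the red tin with the closing line along the stall's x (about 8.9°).

Emit:
step_arm(
  increments=[
    [85,[29,45,0],[0,0,0.127]],
    [85,[29,45,0],[0,0,0.127]],
    [85,[29,45,0],[0,0,0.127]],
    [85,[29,45,0],[0,0,0.127]],
    [85,[29,45,0],[0,0,0.127]],
    [85,[29,45,0],[0,0,0.127]],
    [85,[29,45,0],[0,0,0.127]],
    [85,[29,45,0],[0,0,0.127]],
  ],
  force=40,
)

```text
t: 1.1
tcp_pos: [0.4835, -0.1557, 0.2451]
orientation: [-0.0, 0.741, 0.671, -0.0]
contact_force: [0.4, -0.3, 0.2]
grip_width: 0.998
finger_force: 0.0
```

Emit:
step_arm(
  increments=[
    [85,[29,45,0],[0,0,0.127]],
    [85,[29,47,0],[0,0,0.127]],
    [85,[0,0,0],[0,0,0]],
    [85,[0,0,0],[0,0,0]],
  ],
)

```text
t: 1.6
tcp_pos: [0.5404, -0.0653, 0.2447]
orientation: [-0.001, 0.652, 0.759, -0.001]
contact_force: [-0.2, -0.3, 0.1]
grip_width: 1.0
finger_force: 0.0
```

Emit:
step_arm(
  increments=[
    [85,[1.5,1.5,-40],[0,0,0]],
    [85,[0,0,-40],[0,0,0]],
    [85,[0,0,-40],[0,0,0]],
    [85,[0,0,-27],[0,0,0]],
    [85,[0,0,0],[0,0,0]],
    [40,[0,0,0],[0,0,0]],
    [40,[0,0,0],[0,0,0]],
    [40,[0,0,0],[0,0,0]],
  ],
)

```text
t: 2.6
tcp_pos: [0.5432, -0.0644, 0.0999]
orientation: [0.001, 0.652, 0.758, 0.0]
contact_force: [-2.4, -2.0, 6.3]
grip_width: 0.65
finger_force: 41.9
```

Emit:
step_arm(
  increments=[
    [40,[0,0,0],[0,0,0]],
    [40,[0,0,0],[0,0,0]],
    [40,[0,0,0],[0,0,0]],
    [40,[0,0,0],[0,0,0]],
  ],
)

```text
t: 3.1
tcp_pos: [0.5432, -0.0643, 0.1]
orientation: [0.001, 0.652, 0.759, 0.0]
contact_force: [-2.2, -0.9, 6.7]
grip_width: 0.651
finger_force: 42.0
```

Emit:
step_arm(
  increments=[
    [40,[0,0,15],[0,0,0]],
    [40,[0,0,35],[0,0,0]],
    [40,[0,0,40],[0,0,0]],
    [40,[0,-10,30],[0,0,0]],
    [40,[0,-30,10],[0,0,0]],
    [40,[-1,-40,0],[0,0,0]],
    [40,[-1,-40,0],[0,0,0]],
    [40,[-1,-40,0],[0,0,0]],
  ],
)

```text
t: 4.1
tcp_pos: [0.5394, -0.2246, 0.2292]
orientation: [0.0, 0.652, 0.759, 0.0]
contact_force: [-0.1, -0.3, -2.0]
grip_width: 0.65
finger_force: 43.2
```

Emit:
step_arm(
  increments=[
    [40,[-1,-40,0],[0,0,0]],
    [40,[0,-30,0],[0,0,0]],
    [40,[0,0,-30],[0,0,0]],
    [40,[0,0,-40],[0,0,0]],
    [40,[0,0,-30],[0,0,0]],
    [40,[0,0,-20],[0,0,0]],
    [40,[0,0,0],[0,0,0]],
    [40,[0,0,0],[0,0,0]],
  ],
)

```text
t: 5.1
tcp_pos: [0.5393, -0.2941, 0.1095]
orientation: [0.001, 0.652, 0.758, 0.0]
contact_force: [0.5, -1.0, -2.1]
grip_width: 0.644
finger_force: 43.2
```

Emit:
step_arm(
  increments=[
    [40,[0,0,-6],[0,0,0]],
    [40,[0,0,-4],[0,0,0]],
    [40,[0,0,-2],[0,0,0]],
    [40,[0,0,0],[0,0,0]],
    [40,[0,0,0],[0,0,0]],
  ],
)

```text
t: 5.72
tcp_pos: [0.5385, -0.294, 0.097]
orientation: [0.0, 0.652, 0.758, -0.0]
contact_force: [-2.6, 1.4, 5.6]
grip_width: 0.645
finger_force: 43.6
```

Emit:
step_arm(
  increments=[
    [70,[0,0,0],[0,0,0]],
    [80,[0,0,0],[0,0,0]],
    [80,[0,0,0],[0,0,0]],
    [80,[0,0,20],[0,0,0]],
    [80,[0,0,50],[0,0,0]],
    [80,[0,0,60],[0,0,0]],
    [85,[0,40,20],[0,0,0]],
    [85,[0,50,0],[0,0,0]],
  ],
)

```text
t: 6.72
tcp_pos: [0.5403, -0.2045, 0.2491]
orientation: [0.003, 0.653, 0.758, 0.001]
contact_force: [0.1, 0.4, -0.8]
grip_width: 0.993
finger_force: 0.0
```

Emit:
step_arm(
  increments=[
    [85,[-2,50,0],[0,0,0]],
    [85,[-2,50,0],[0,0,0]],
    [85,[-2,50,0],[0,0,0]],
    [85,[-2,50,0],[0,0,0]],
    [85,[-2,31,0],[0,0,0]],
    [85,[0,0,0],[0,0,0]],
  ],
)

```text
t: 7.48
tcp_pos: [0.5282, 0.0293, 0.2463]
orientation: [-0.0, 0.65, 0.76, 0.0]
contact_force: [0.3, -0.4, 0.2]
grip_width: 0.994
finger_force: 0.0
```

Now the blue tin, at (528.0, 27.3).

Emit:
step_arm(
  increments=[
    [85,[0,-2,-40],[0,0,0]],
    [85,[0,0,-40],[0,0,0]],
    [85,[0,0,-40],[0,0,0]],
    [85,[0,0,-27],[0,0,0]],
    [85,[0,0,0],[0,0,0]],
    [40,[0,0,0],[0,0,0]],
    [40,[0,0,0],[0,0,0]],
    [40,[0,0,0],[0,0,0]],
  ],
)

```text
t: 8.48
tcp_pos: [0.5294, 0.0249, 0.1008]
orientation: [0.001, 0.652, 0.758, 0.001]
contact_force: [-0.5, -1.1, 5.4]
grip_width: 0.649
finger_force: 42.0
```

Emit:
step_arm(
  increments=[
    [40,[0,0,0],[0,0,0]],
    [40,[0,0,0],[0,0,0]],
    [40,[0,0,0],[0,0,0]],
  ],
)

```text
t: 8.85
tcp_pos: [0.5294, 0.025, 0.1008]
orientation: [0.001, 0.652, 0.759, 0.001]
contact_force: [-1.5, -1.2, 6.7]
grip_width: 0.646
finger_force: 42.1
```

Emit:
step_arm(
  increments=[
    [40,[0,0,15],[0,0,0]],
    [40,[0,0,35],[0,0,0]],
    [40,[0,0,45],[0,0,0]],
    [40,[0,-10,35],[0,0,0]],
    [40,[-4,-30,10],[0,0,0]],
    [40,[-10,-45,0],[0,0,0]],
    [40,[-15,-45,0],[0,0,0]],
    [40,[-15,-45,0],[0,0,0]],
  ],
)

```text
t: 9.85
tcp_pos: [0.4839, -0.1508, 0.24]
orientation: [0.0, 0.651, 0.759, 0.0]
contact_force: [0.9, 0.3, -2.2]
grip_width: 0.648
finger_force: 43.4
```

Emit:
step_arm(
  increments=[
    [40,[-15,-45,0],[0,0,0]],
    [40,[-15,-45,0],[0,0,0]],
    [40,[-12,-40,0],[0,0,0]],
    [40,[-8,-22,0],[0,0,0]],
    [40,[0,0,-30],[0,0,0]],
    [40,[0,0,-40],[0,0,0]],
    [40,[0,0,-40],[0,0,0]],
    [40,[0,0,-10],[0,0,0]],
  ],
)

```text
t: 10.85
tcp_pos: [0.4328, -0.3003, 0.1175]
orientation: [-0.003, 0.652, 0.758, -0.0]
contact_force: [0.2, -0.0, -3.7]
grip_width: 0.642
finger_force: 43.6
```

Emit:
step_arm(
  increments=[
    [40,[0,0,0],[0,0,0]],
    [40,[0,0,0],[0,0,0]],
  ],
)

```text
t: 11.1
tcp_pos: [0.4358, -0.3027, 0.121]
orientation: [0.002, 0.652, 0.758, 0.0]
contact_force: [-0.4, -1.3, -2.2]
grip_width: 0.645
finger_force: 43.6
```

Emit:
step_arm(
  increments=[
    [40,[0,0,-11],[0,0,0]],
    [40,[0,0,-6],[0,0,0]],
    [40,[0,0,-4],[0,0,0]],
    [40,[0,0,-2.5],[0,0,0]],
    [40,[0,0,0],[0,0,0]],
    [40,[0,0,0],[0,0,0]],
  ],
)

```text
t: 11.85
tcp_pos: [0.4343, -0.3022, 0.0978]
orientation: [0.001, 0.652, 0.759, -0.0]
contact_force: [-4.9, 1.7, 15.4]
grip_width: 0.646
finger_force: 45.1
```

Emit:
step_arm(
  increments=[
    [70,[0,0,0.5],[0,0,0]],
    [80,[0,0,0],[0,0,0]],
    [80,[0,0,0],[0,0,0]],
    [80,[0,0,20],[0,0,0]],
    [80,[0,0,50],[0,0,0]],
    [80,[0,0,60],[0,0,0]],
    [85,[0,20,20],[0,0,0]],
    [85,[0,0,0],[0,0,0]],
  ],
)

```text
t: 12.85
tcp_pos: [0.4353, -0.2817, 0.248]
orientation: [0.002, 0.651, 0.759, 0.0]
contact_force: [-1.0, 0.4, 0.2]
grip_width: 0.994
finger_force: 0.0
```

Run:
```python
from h import *
print(bot.sense()['tcp_pos'])
def circ(P): return cv2.minEnclosingCircle((P[:,:2]*1000).astype(np.float32))
for n in('scene','side'):
    s=snap(n,n+'2');C=cloud(s);hsv=cv2.cvtColor(s['pixels'],cv2.COLOR_RGB2HSV)
    H,S,V=[hsv[...,i].astype(int) for i in range(3)];Z=C[...,2];X=C[...,0];Y=C[...,1]
    st=(s['depth']>0)&(X>.45)&(X<.7)&(Y>-.16)&(Y<.14)
    for nm,m in(('red',(((H<6)|(H>174))&(S>150)&(Z<.015))),('blue',(H>100)&(H<125)&(S>100)&(Z<.015))):
        m=cv2.morphologyEx((m&st).astype(np.uint8),cv2.MORPH_OPEN,np.ones((3,3)))>0
        e=cv2.fitEllipse(cv2.convexHull((C[m][:,:2]*1000).astype(np.float32)));print(n,nm,np.round(e[0],1),np.round(e[1],1),m.sum())
    m=st&(Z>.046)&(Z<.055)&(S<60);m=cv2.morphologyEx(m.astype(np.uint8),cv2.MORPH_OPEN,np.ones((2,2)))>0
    r=cv2.minAreaRect((C[m][:,:2]*1000).astype(np.float32));print('anvil face',np.round(r[0],1),np.round(r[1],1),r[2],np.median(Z[m]))
    m=(s['depth']>0)&(Z>.025)&(Z<.034)&(X>.43)&(X<.72)&(Y>-.18)&(Y<.15)&(H>8)&(H<25)&(S>60)
    r=cv2.minAreaRect((C[m][:,:2]*1000).astype(np.float32));print('stall',np.round(r[0],1),np.round(r[1],1),r[2])
    m=st&(Z>.072)&(Z<.085)&(V<80);print('cap',(C[m].mean(0)*1000).round(1),m.sum())
    m=((s['depth']>0)&(Z>.118)&(Z<.13)&(X>.38)&(X<.6)&(Y<-.24)&(Y>-.36)).astype(np.uint8);k,l,t,c=cv2.connectedComponentsWithStats(m)
    for i in range(1,k):
        if t[i,4]>80: print('tin',np.round(circ(C[l==i])[0],1),circ(C[l==i])[1],np.median(Z[l==i]))
im=load('scene2')['pixels'][:,:,::-1];cv2.imwrite('pics/crop2.png',cv2.resize(im[180:360,80:400],None,fx=2.5,fy=2.5,interpolation=cv2.INTER_CUBIC))
```

```text
[ 0.43530633 -0.28172444  0.24798467]
scene red [541.4 -66.3] [67.9 72.8] 792
scene blue [524.7  27. ] [60.6 70.1] 636
anvil face [591.7 -21.4] [22.6 80.2] 9.893463134765625 0.04948240861858816
stall [569.9 -14. ] [191.2 249.6] 8.631263732910156
cap [nan nan nan] 0
tin [ 432.5 -297.7] 30.393882751464844 0.12247180492337756
tin [ 536.5 -293.3] 30.522972106933594 0.1230972008114556
side red [542.4 -65.5] [69.2 71.7] 815
side blue [526.7  26. ] [62.4 69.5] 574
anvil face [ 730.4 -361.7] [ 31.8 818.9] 22.261335372924805 0.0498423809554565
stall [570.9 -14.8] [189.3 255.9] 8.788331031799316
cap [nan nan nan] 0
tin [ 433.7 -298.2] 30.005992889404297 0.12401094235450352
tin [ 535.9 -292.7] 30.474430084228516 0.12381597533249349<stdin>:15: RuntimeWarning: Mean of empty slice.
  ret = um.true_divide(
```

View pics/crop2.png

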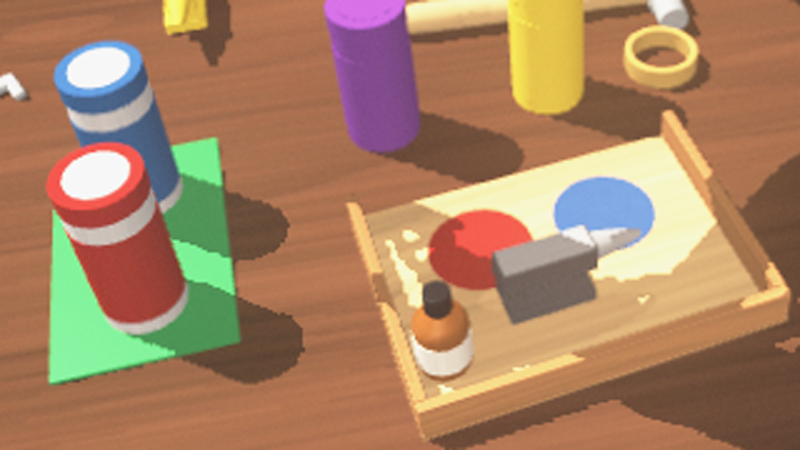

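Both tins stand upright on the mat (blue at crop (100,130), red at (115,240)), and the bottle is untouched. The anvil is now free at crop (545,275). I'll go above it and look with the wrist camera.

Emit:
step_arm(
  increments=[
    [85,[20,44,0],[0,0,0]],
    [85,[20,44,0],[0,0,0]],
    [85,[20,44,0],[0,0,0]],
    [85,[20,44,0],[0,0,0]],
    [85,[20,44,0],[0,0,0]],
    [85,[20,44,0],[0,0,0]],
    [85,[34,0,0],[0,0,0]],
    [85,[0,0,0],[0,0,0]],
  ],
)

```text
t: 13.95
tcp_pos: [0.5902, -0.0176, 0.2435]
orientation: [-0.001, 0.651, 0.759, -0.001]
contact_force: [-0.4, -0.3, 0.2]
grip_width: 0.997
finger_force: 0.0
```

Run:
```python
from h import *
s=snap('wrist','w1');print(bot.sense()['tcp_pos'],-s['R'].T@s['t'])
print(proj(s,[.5904,-.0115,.05]),proj(s,[.625,-.1,.076]))
```

```text
[ 0.58843509 -0.01792194  0.24357775] [0.57818272 0.06136293 0.37211637]
[328.29526265 200.90152221] [354.39346237 322.5443703 ]
```

View pics/w1.png

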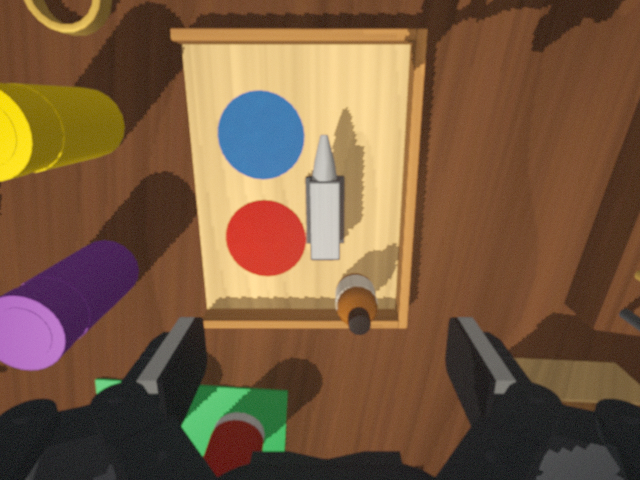

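The wrist view shows the anvil face with corners at about (311,181), (338,180), (340,259) and (312,260), and the horn tip at (323,136). Both discs are in full view and the bottle cap is at (359,321).

Run:
```python
from h import *
s=load('w1')
c=[pix_z(s,u,v,.05)*1000 for u,v in((311,181),(338,180),(340,259.5),(312,260))]
c=np.array(c);print(c.round(1));print('centre',c.mean(0).round(1),'len',np.linalg.norm((c[0]+c[1]-c[2]-c[3])/2),'w',np.linalg.norm((c[1]+c[2]-c[0]-c[3])/2))
a=(c[0]+c[1]-c[2]-c[3]);print('length yaw',np.degrees(np.arctan2(a[1],a[0])))
print('cap',pix_z(s,359,321,.076),'horn',pix_z(s,323,136,.046))
hsv=cv2.cvtColor(s['pixels'],cv2.COLOR_RGB2HSV);H,S=hsv[...,0].astype(int),hsv[...,1].astype(int)
for n,m in(('red',((H<6)|(H>174))&(S>150)),('blue',(H>100)&(H<125)&(S>100))):
    k,l,t,ce=cv2.connectedComponentsWithStats(m[:300].astype(np.uint8));i=1+np.argmax(t[1:,4])
    p=np.argwhere(l==i)[:,::-1];h=cv2.convexHull(p.astype(np.int32))[:,0]
    q=np.array([pix_z(s,u,v,.006)[:2]*1000 for u,v in h],np.float32);print(n,cv2.minEnclosingCircle(q),np.round(cv2.fitEllipse(q)[:2],1))
```

```text
[[574.8   2.   50. ]
 [595.3   5.9  50. ]
 [607.4 -58.6  50. ]
 [584.8 -62.6  50. ]]
centre [590.6 -28.3  50. ] len 65.50001256915202 w 21.938746396157825
length yaw 99.72364088460856
cap [ 0.62837147 -0.09808441  0.076     ] horn [0.57890242 0.03660217 0.046     ]
red ((540.79638671875, -65.16578674316406), 36.030517578125) [[540.6 -65.3]
 [ 71.2  71.5]]
blue ((526.54541015625, 25.769987106323242), 35.92042541503906) [[526.5  25.8]
 [ 71.4  71.6]]
```

Emit:
step_arm(
  increments=[
    [85,[1,-10.5,-40],[0,0,0.014]],
    [85,[0,0,-50],[0,0,0]],
    [85,[0,0,-50],[0,0,0]],
    [70,[0,0,-35],[0,0,0]],
    [60,[0,0,-18],[0,0,0]],
    [50,[0,0,-10],[0,0,0]],
    [50,[0,0,0],[0,0,0]],
    [50,[0,0,0],[0,0,0]],
  ],
  force=60,
)

```text
t: 15.0
tcp_pos: [0.59, -0.0286, 0.0441]
orientation: [0.001, 0.647, 0.763, 0.0]
contact_force: [0.1, 0.4, -0.5]
grip_width: 0.582
finger_force: 0.0
```

Emit:
step_arm(
  increments=[
    [35,[0,0,0],[0,0,0]],
    [10,[0,0,0],[0,0,0]],
    [10,[0,0,0],[0,0,0]],
    [10,[0,0,0],[0,0,0]],
    [10,[0,0,0],[0,0,0]],
  ],
)

```text
t: 15.62
tcp_pos: [0.5904, -0.0284, 0.0444]
orientation: [0.001, 0.646, 0.763, 0.001]
contact_force: [0.1, 0.6, 6.3]
grip_width: 0.265
finger_force: 60.3
```

Gripped at 24 mm width, but slightly high on the body. I'll regrip 5 mm lower.

Emit:
step_arm(
  increments=[
    [45,[0,0,0],[0,0,0]],
    [45,[0,0,-3],[0,0,0]],
    [45,[0,0,-3],[0,0,0]],
    [10,[0,0,0],[0,0,0]],
    [10,[0,0,0],[0,0,0]],
    [10,[0,0,0],[0,0,0]],
    [10,[0,0,0],[0,0,0]],
  ],
)

```text
t: 16.5
tcp_pos: [0.5895, -0.0283, 0.037]
orientation: [-0.0, 0.646, 0.763, -0.0]
contact_force: [0.7, 0.2, -3.1]
grip_width: 0.272
finger_force: 59.3
```

Emit:
step_arm(
  increments=[
    [10,[0,0,5],[0,0,0]],
    [10,[0,0,5],[0,0,0]],
    [10,[0,0,0],[0,0,0]],
  ],
)

```text
t: 16.88
tcp_pos: [0.5897, -0.0284, 0.0478]
orientation: [0.0, 0.646, 0.763, 0.0]
contact_force: [0.2, 0.3, -5.8]
grip_width: 0.268
finger_force: 59.1
```

The anvil is held. Next I'll lift it and measure the block and plate from pictures I already have.

Emit:
step_arm(
  increments=[
    [10,[0,0,30],[0,0,0]],
    [10,[0,0,40],[0,0,0]],
    [10,[0,0,40],[0,0,0]],
    [10,[0,0,15],[0,0,0]],
    [10,[0,0,0],[0,0,0]],
  ],
)

```text
t: 17.5
tcp_pos: [0.5898, -0.0284, 0.1729]
orientation: [0.001, 0.646, 0.763, 0.0]
contact_force: [-0.6, -0.3, -6.8]
grip_width: 0.269
finger_force: 60.2
```

Run:
```python
from h import *
for n in('scene','side','scene2','side2'):
    s=load(n);C=cloud(s);hsv=cv2.cvtColor(s['pixels'],cv2.COLOR_RGB2HSV)
    S,V=hsv[...,1].astype(int),hsv[...,2].astype(int);Z=C[...,2];X=C[...,0];Y=C[...,1]
    b=(s['depth']>0)&(X>.38)&(X<.64)&(Y>.21)&(Y<.38)&(Z>.034)&(Z<.046)
    for nm,m,z in(('plate',b&(V>95)&(S<90),.04),('top',b,.04)):
        k,l,t,ce=cv2.connectedComponentsWithStats(m.astype(np.uint8));i=1+np.argmax(t[1:,4])
        h=cv2.convexHull(np.argwhere(l==i)[:,::-1].astype(np.int32))[:,0]
        q=np.array([pix_z(s,u,v,z)[:2]*1000 for u,v in h],np.float32);r=cv2.minAreaRect(q);print(n,nm,np.round(r[0],1),np.round(r[1],1),round(r[2],2),t[i,4])
```

```text
scene plate [512.6 295. ] [124.2  59.4] 3.77 1374
scene top [515.1 292.7] [204.  123.3] 4.34 4733
side plate [513.7 295.3] [125.3  64.7] 3.93 829
side top [515.8 289.3] [200.6 131.3] 4.05 2760
scene2 plate [512.2 295.4] [123.8  58.2] 4.2 1367
scene2 top [515.4 292.8] [204.4 123.4] 4.28 4722
side2 plate [513.1 296.2] [124.3  62.4] 4.16 818
side2 top [516.  288.7] [201.  131.8] 4.29 2763
```

Emit:
step_arm(
  increments=[
    [10,[-4,20,0],[0,0,0.107]],
    [10,[-8,34,0],[0,0,0.15]],
    [10,[-8,34,0],[0,0,0.15]],
    [10,[-8,34,0],[0,0,0.15]],
    [10,[-8,34,0],[0,0,0.15]],
    [10,[-8,34,0],[0,0,0.15]],
    [10,[-8,34,0],[0,0,0.15]],
    [10,[-8,34,0],[0,0,0.15]],
  ],
)

```text
t: 18.5
tcp_pos: [0.5276, 0.2302, 0.1696]
orientation: [-0.002, 0.122, 0.993, -0.001]
contact_force: [0.4, 0.4, -5.3]
grip_width: 0.267
finger_force: 60.0
```

Emit:
step_arm(
  increments=[
    [10,[-8,34,0],[0,0,0.15]],
    [10,[-9,31,-20],[0,0,0.17]],
    [10,[0,0,-30],[0,0,0]],
    [10,[0,0,-10],[0,0,0]],
    [10,[0,0,0],[0,0,0]],
    [10,[0,0,0],[0,0,0]],
  ],
)

```text
t: 19.25
tcp_pos: [0.5133, 0.2945, 0.1128]
orientation: [0.001, -0.035, 0.999, 0.0]
contact_force: [0.8, 0.0, -4.7]
grip_width: 0.272
finger_force: 60.0
```

Run:
```python
from h import *
st=bot.sense();q=st['orientation'];print(st['tcp_pos'],np.degrees(2*np.arctan2(q[2],q[1]))-90)
a=snap('scene','scene3');b=snap('side','side3')
f=lambda s,x0,y0,w,h:cv2.resize(s['pixels'][y0:y0+h,x0:x0+w,::-1],(400,400),interpolation=cv2.INTER_CUBIC)
cv2.imwrite('pics/c3.png',np.hstack([f(a,390,150,150,150),f(b,330,110,150,150)]))
```

```text
[0.51330703 0.29447543 0.11278882] 94.02912901059034
```

View pics/c3.png

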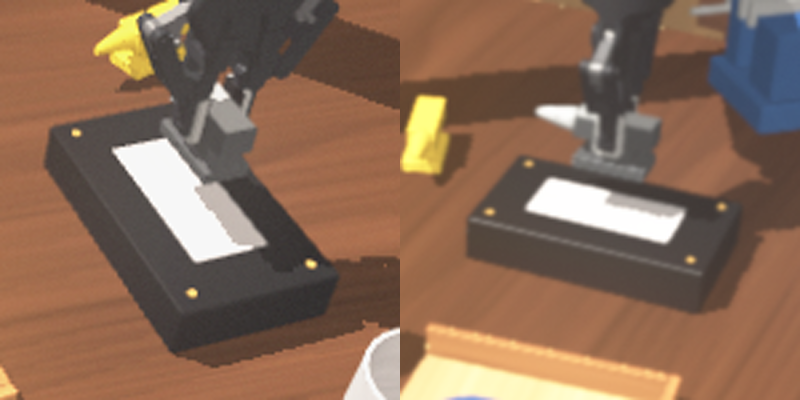

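The anvil is held level about 40 mm above the block, horn towards the robot, with its length along the plate. Lowering it now.

Emit:
step_arm(
  increments=[
    [10,[0,0.5,-20],[0,0,0]],
    [10,[0,0,-12],[0,0,0]],
    [10,[0,0,-5],[0,0,0]],
    [10,[0,0,-2],[0,0,0]],
    [10,[0,0,-1.5],[0,0,0]],
    [10,[0,0,0],[0,0,0]],
    [10,[0,0,0],[0,0,0]],
  ],
)

```text
t: 20.23
tcp_pos: [0.5127, 0.2953, 0.0721]
orientation: [0.0, -0.036, 0.999, 0.0]
contact_force: [-0.4, 0.1, -4.9]
grip_width: 0.265
finger_force: 60.1
```

Emit:
step_arm(
  increments=[
    [10,[0,0,-1],[0,0,0]],
    [10,[0,0,-0.5],[0,0,0]],
    [10,[0,0,0],[0,0,0]],
    [10,[0,0,0],[0,0,0]],
  ],
)

```text
t: 20.72
tcp_pos: [0.5128, 0.2953, 0.071]
orientation: [0.0, -0.036, 0.999, 0.0]
contact_force: [-1.2, -0.3, 3.8]
grip_width: 0.267
finger_force: 61.4
```

Emit:
step_arm(
  increments=[
    [35,[0,0,0],[0,0,0]],
    [50,[0,0,0],[0,0,0]],
    [50,[0,0,0],[0,0,0]],
    [50,[0,0,15],[0,0,0]],
    [60,[0,0,40],[0,0,0]],
    [85,[0,0,60],[0,0,0]],
    [85,[0,-20,55],[0,0,-0.1]],
    [85,[0,-50,5],[0,0,-0.15]],
  ],
)

```text
t: 21.72
tcp_pos: [0.516, 0.2272, 0.2519]
orientation: [0.006, 0.09, 0.996, 0.003]
contact_force: [0.5, -0.3, -0.5]
grip_width: 0.997
finger_force: 0.0
```

Emit:
step_arm(
  increments=[
    [85,[0,-60,0],[0,0,-0.15]],
    [85,[0,-60,0],[0,0,-0.15]],
    [85,[0,-60,0],[0,0,-0.15]],
    [85,[0,-50,0],[0,0,-0.15]],
    [85,[0,-50,0],[0,0,-0.15]],
    [85,[0,-50,0],[0,0,-0.15]],
    [85,[0,-40,0],[0,0,-0.15]],
    [85,[0,-20,0],[0,0,-0.15]],
  ],
)

```text
t: 22.72
tcp_pos: [0.5125, -0.1672, 0.2465]
orientation: [0.001, 0.639, 0.769, 0.0]
contact_force: [0.4, -0.1, 0.4]
grip_width: 0.994
finger_force: 0.0
```

Run:
```python
from h import *
st=bot.sense();q=st['orientation'];print(st['tcp_pos'],np.degrees(2*np.arctan2(q[2],q[1]))-90)
a=snap('scene','scene4');b=snap('side','side4')
for n,s in(('scene',a),('side',b)):
    C=cloud(s);Z=C[...,2]
    m=(s['depth']>0)&(Z>.079)&(Z<.09)&(C[...,0]>.4)&(C[...,0]<.62)&(C[...,1]>.22)&(C[...,1]<.37)
    r=cv2.minAreaRect((C[m][:,:2]*1000).astype(np.float32));print(n,np.round(r[0],1),np.round(r[1],1),round(r[2],1),np.median(Z[m]))
    m=((s['depth']>0)&(Z>.118)&(Z<.13)&(C[...,0]>.38)&(C[...,0]<.6)&(C[...,1]<-.24)&(C[...,1]>-.36)).astype(np.uint8);k,l,t,c=cv2.connectedComponentsWithStats(m)
    for i in range(1,k):
        if t[i,4]>80: print('tin',np.round(cv2.minEnclosingCircle((C[l==i][:,:2]*1000).astype(np.float32))[0],1))
f=lambda s,x0,y0,w,h:cv2.resize(s['pixels'][y0:y0+h,x0:x0+w,::-1],(400,400),interpolation=cv2.INTER_CUBIC)
cv2.imwrite('pics/c4.png',np.hstack([f(a,400,170,120,120),f(b,345,135,120,120)]))
```

```text
[ 0.51249561 -0.16719652  0.24646592] 10.5880405998534
scene [506.8 295.8] [83.9 26.6] 3.6 0.08275763067202199
tin [ 432.3 -296.8]
tin [ 536.2 -291.6]
side [501.8 293.6] [96.1 29.2] 2.3 0.08380906645904103
tin [ 433.  -298.2]
tin [ 537.3 -292.7]
```

View pics/c4.png

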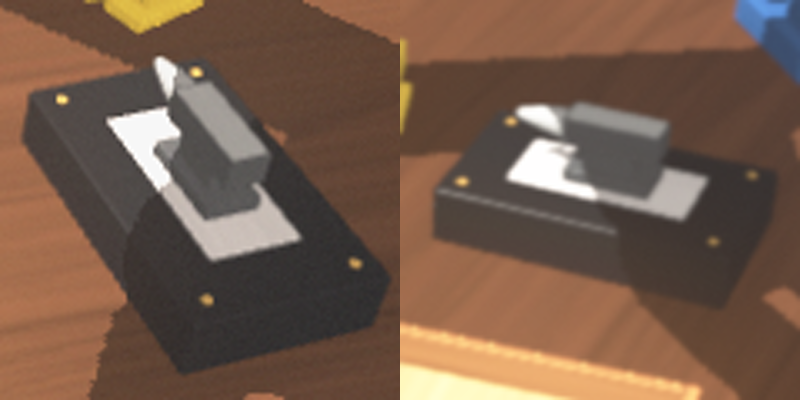

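The anvil stands upright on the plate. I'll check its centring by comparing the foot's base corners with the plate's corners in the same picture.

Run:
```python
from h import *
a=np.radians(4.1);ux=np.array([np.cos(a),np.sin(a)]);uy=np.array([-ux[1],ux[0]])
for n,x0,y0,off,P,F in(('scene4',400,170,0,[(107,119),(165,107),(301,238),(213,262)],[(155,152),(205,218),(260,203)]),('side4',345,135,400,[(507,179),(530,139),(708,178),(683,220)],[(567,178),(652,198)])):
    s=load(n);w=lambda p:pix_z(s,x0+(p[0]-off+.5)*.3,y0+(p[1]+.5)*.3,.04)[:2]*1000
    c=np.mean([w(p) for p in P],0);print(n,'plate c',c.round(1),[np.round([(w(p)-c)@ux,(w(p)-c)@uy],1) for p in P]);print(' foot',[np.round([(w(p)-c)@ux,(w(p)-c)@uy],1) for p in F])
```

```text
scene4 plate c [513.7 291.6] [array([-60.6, -23.3]), array([-60.7,  14.7]), array([59.6, 31.8]), array([ 61.8, -23.3])]
 foot [array([-26.4, -10.4]), array([ 30.5, -10.4]), array([28.7, 25. ])]
side4 plate c [514. 294.] [array([-58.3, -28.5]), array([-63.5,  27.4]), array([60.7, 29.2]), array([ 61.2, -28.1])]
 foot [array([-23.2, -10.6]), array([ 35.1, -10.8])]
```

Emit:
step_arm(
  increments=[
    [85,[0,49,0],[0,0,0]],
    [85,[0,49,0],[0,0,0]],
    [85,[0,49,0],[0,0,0]],
    [85,[0,49,0],[0,0,0]],
    [85,[0,49,0],[0,0,0]],
    [85,[0,49,0],[0,0,0]],
    [85,[0,49,0],[0,0,0]],
    [85,[0,49,0],[0,0,0]],
  ],
)

```text
t: 23.82
tcp_pos: [0.5114, 0.2299, 0.2461]
orientation: [0.0, 0.634, 0.773, 0.0]
contact_force: [0.0, 0.2, 0.2]
grip_width: 0.994
finger_force: 0.0
```

Emit:
step_arm(
  increments=[
    [85,[0,0,0],[0,0,0]],
    [85,[0,0,0],[0,0,0]],
  ],
)

```text
t: 24.08
tcp_pos: [0.5116, 0.2277, 0.2456]
orientation: [0.0, 0.635, 0.773, -0.0]
contact_force: [-0.2, -0.4, -0.3]
grip_width: 0.994
finger_force: 0.0
```

Run:
```python
from h import *
s=snap('wrist','w2');print(bot.sense()['tcp_pos'],-s['R'].T@s['t'])
p=proj(s,[.513,.295,.04]);print(p)
x0,y0=int(p[0])-100,max(0,int(p[1])-75);print(x0,y0)
cv2.imwrite('pics/w2c.png',cv2.resize(s['pixels'][y0:y0+150,x0:x0+200,::-1],None,fx=4,fy=4,interpolation=cv2.INTER_CUBIC))
```

```text
[0.51184116 0.22701688 0.24557677] [0.49598436 0.30614111 0.37415759]
[344.97775372 121.07634039]
244 46
```

View pics/w2c.png

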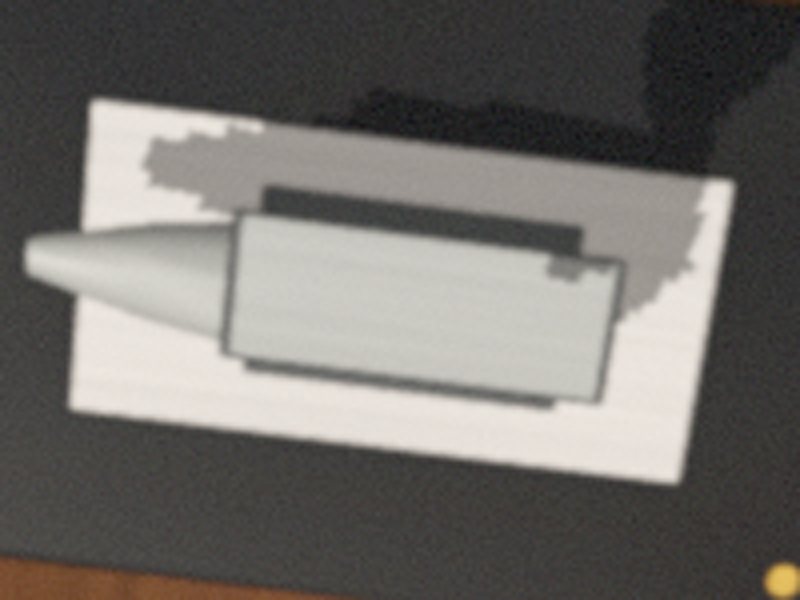

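The close-up shows the anvil on the plate. The plate corners are at crop (92,99), (735,181), (680,484) and (70,409). The face corners are at (240,214), (623,260), (600,402) and (223,354), and the foot edges show on both sides.

Run:
```python
from h import *
s=load('w2');w=lambda p,z:pix_z(s,244+(p[0]+.5)/4-.5,46+(p[1]+.5)/4-.5,z)[:2]*1000
P=np.array([w(p,.04) for p in((92,99),(735,181),(680,484),(70,409))]);F=np.array([w(p,.084) for p in((240,214),(623,260),(600,402),(223,354))])
for z in(.045,.05):
    G=np.array([w(p,z) for p in((267,186),(582,228),(553,407),(245,369))]);print('foot',z,G.mean(0).round(1),np.linalg.norm(G[1]-G[0]).round(1),np.linalg.norm(G[1]-G[2]).round(1))
for n,Q in(('plate',P),('face',F)):
    d=Q[1]+Q[2]-Q[0]-Q[3];print(n,Q.mean(0).round(1),(np.linalg.norm(d)/2).round(1),(np.linalg.norm(Q[0]+Q[1]-Q[2]-Q[3])/2).round(1),np.degrees(np.arctan2(d[1],d[0])).round(1))
```

```text
foot 0.045 [513.9 295.9] 59.1 33.0
foot 0.05 [513.6 296.1] 58.2 32.5
plate [511.  295.4] 121.0 56.9 4.3
face [513.7 296. ] 64.0 22.9 4.4
```

The foot is centred within 3 mm (x +2.7 mm, y +0.6 mm) and aligned to 0.1°, so the anvil is placed. Now to put the red tin back.

Emit:
step_arm(
  increments=[
    [85,[2,-50,0],[0,0,-0.02]],
    [85,[3,-54,0],[0,0,-0.02]],
    [85,[3,-54,0],[0,0,0]],
    [85,[3,-54,0],[0,0,0]],
    [85,[3,-54,0],[0,0,0]],
    [85,[3,-54,0],[0,0,0]],
    [85,[3,-54,0],[0,0,0]],
    [85,[3,-54,0],[0,0,0]],
  ],
  force=40,
)

```text
t: 25.12
tcp_pos: [0.5343, -0.2037, 0.2457]
orientation: [0.0, 0.652, 0.758, 0.0]
contact_force: [1.0, 0.5, -0.3]
grip_width: 0.995
finger_force: 0.0
```

Emit:
step_arm(
  increments=[
    [85,[3,-54,0],[0,0,0]],
    [85,[0,-38,0],[0,0,0]],
    [85,[0,0,0],[0,0,0]],
    [85,[0,0,0],[0,0,0]],
  ],
)

```text
t: 25.62
tcp_pos: [0.5374, -0.2931, 0.2452]
orientation: [-0.001, 0.652, 0.758, 0.0]
contact_force: [-0.3, 0.0, -0.5]
grip_width: 0.995
finger_force: 0.0
```

Emit:
step_arm(
  increments=[
    [85,[0.5,0,-40],[0,0,0]],
    [85,[0,0,-45],[0,0,0]],
    [85,[0,0,-40],[0,0,0]],
    [85,[0,0,-24],[0,0,0]],
    [85,[0,0,0],[0,0,0]],
    [40,[0,0,0],[0,0,0]],
    [40,[0,0,0],[0,0,0]],
    [40,[0,0,0],[0,0,0]],
  ],
)

```text
t: 26.62
tcp_pos: [0.5396, -0.2933, 0.0982]
orientation: [0.001, 0.651, 0.759, 0.0]
contact_force: [-1.3, -0.1, 7.2]
grip_width: 0.652
finger_force: 41.6
```

Emit:
step_arm(
  increments=[
    [40,[0,0,0],[0,0,0]],
    [40,[0,0,0],[0,0,0]],
    [40,[0,0,0],[0,0,0]],
  ],
)

```text
t: 27.0
tcp_pos: [0.5396, -0.2934, 0.0982]
orientation: [0.001, 0.651, 0.759, 0.0]
contact_force: [-1.6, 0.2, 6.5]
grip_width: 0.651
finger_force: 41.6
```

Emit:
step_arm(
  increments=[
    [40,[0,0,15],[0,0,0]],
    [40,[0,0,35],[0,0,0]],
    [40,[0,0,45],[0,0,0]],
    [40,[0,10,30],[0,0,0]],
    [40,[0,30,5],[0,0,0]],
    [40,[1,40,0],[0,0,0]],
    [40,[1,40,0],[0,0,0]],
    [40,[0,40,0],[0,0,0]],
  ],
)

```text
t: 28.0
tcp_pos: [0.541, -0.1315, 0.2271]
orientation: [0.0, 0.652, 0.759, 0.0]
contact_force: [0.9, -0.3, -2.4]
grip_width: 0.647
finger_force: 43.1
```

Emit:
step_arm(
  increments=[
    [40,[0,40,0],[0,0,0]],
    [40,[0,28,0],[0,0,0]],
    [40,[0,0,-30],[0,0,0]],
    [40,[0,0,-40],[0,0,0]],
    [40,[0,0,-30],[0,0,0]],
    [40,[0,0,-15],[0,0,0]],
    [40,[0,0,0],[0,0,0]],
    [40,[0,0,0],[0,0,0]],
  ],
)

```text
t: 29.0
tcp_pos: [0.5422, -0.0651, 0.1126]
orientation: [0.001, 0.651, 0.759, 0.001]
contact_force: [-0.8, 0.0, -2.1]
grip_width: 0.648
finger_force: 43.1
```

Emit:
step_arm(
  increments=[
    [40,[-0.5,0,-6],[0,0,0]],
    [40,[0,0,-4],[0,0,0]],
    [40,[0,0,-2],[0,0,0]],
    [40,[0,0,0],[0,0,0]],
    [40,[0,0,0],[0,0,0]],
  ],
)

```text
t: 29.62
tcp_pos: [0.5408, -0.065, 0.1012]
orientation: [0.001, 0.651, 0.759, 0.0]
contact_force: [-4.1, 0.3, 11.5]
grip_width: 0.649
finger_force: 43.9
```

Emit:
step_arm(
  increments=[
    [70,[0,0,0.5],[0,0,0]],
    [80,[0,0,0],[0,0,0]],
    [80,[0,0,0],[0,0,0]],
    [80,[0,0,20],[0,0,0]],
    [80,[0,0,50],[0,0,0]],
    [80,[0,0,60],[0,0,0]],
    [85,[-10,-20,15],[0,0,0]],
    [85,[-20,-45,0],[0,0,0]],
  ],
)

```text
t: 30.62
tcp_pos: [0.5123, -0.1297, 0.247]
orientation: [0.002, 0.65, 0.76, 0.001]
contact_force: [0.4, 0.3, -1.4]
grip_width: 0.994
finger_force: 0.0
```

Emit:
step_arm(
  increments=[
    [85,[-20,-45,0],[0,0,0]],
    [85,[-20,-45,0],[0,0,0]],
    [85,[-20,-45,0],[0,0,0]],
    [85,[-17,-34,0],[0,0,0]],
    [85,[0,0,0],[0,0,0]],
    [85,[0,0,0],[0,0,0]],
  ],
)

```text
t: 31.38
tcp_pos: [0.4335, -0.2984, 0.2445]
orientation: [-0.0, 0.652, 0.759, 0.0]
contact_force: [-0.2, 0.2, -0.0]
grip_width: 0.996
finger_force: 0.0
```

```bash
cat > chk.py <<'E'
from h import *
import sys
t=sys.argv[1];ims=[]
print(bot.sense()['tcp_pos'])
for n in('scene','side'):
    s=snap(n,n+t);C=cloud(s);Z=C[...,2]
    m=((s['depth']>0)&(Z>.118)&(Z<.132)&(C[...,0]>.42)&(C[...,0]<.6)&(C[...,1]<.1)&(C[...,1]>-.36)).astype(np.uint8);k,l,st,c=cv2.connectedComponentsWithStats(m)
    for i in range(1,k):
        if st[i,4]>80: print(n,'tin',np.round(cv2.minEnclosingCircle((C[l==i][:,:2]*1000).astype(np.float32))[0],1),np.median(Z[l==i]))
    x0,y0=(195,180) if n=='scene' else (290,190)
    ims.append(cv2.resize(s['pixels'][y0:y0+180,x0:x0+180,::-1],(400,400),interpolation=cv2.INTER_CUBIC))
cv2.imwrite('pics/c%s.png'%t,np.hstack(ims))
E
python3 chk.py 5
```

```text
[ 0.43347328 -0.29839387  0.24450167]
scene tin [ 434.7 -298.6] 0.12245027159833909
scene tin [537.8 -64. ] 0.12606918753486013
side tin [540.9 -63.8] 0.12633528776184152
side tin [ 433.6 -298.8] 0.12401228509989008
```

View pics/c5.png

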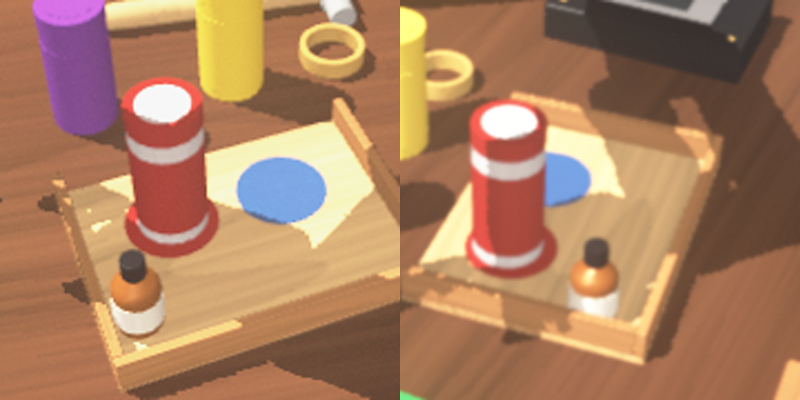

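The red tin stands upright on its red disc, about 2 mm off centre, and the bottle is unmoved. Next the blue tin.

Emit:
step_arm(
  increments=[
    [85,[0.5,0,-40],[0,0,0]],
    [85,[0,0,-45],[0,0,0]],
    [85,[0,0,-40],[0,0,0]],
    [85,[0,0,-23],[0,0,0]],
    [85,[0,0,0],[0,0,0]],
    [40,[0,0,0],[0,0,0]],
    [40,[0,0,0],[0,0,0]],
    [40,[0,0,0],[0,0,0]],
  ],
)

```text
t: 32.48
tcp_pos: [0.4347, -0.2994, 0.0983]
orientation: [0.001, 0.651, 0.759, -0.0]
contact_force: [-1.7, -0.2, 7.0]
grip_width: 0.648
finger_force: 41.7
```

Emit:
step_arm(
  increments=[
    [40,[0,0,0],[0,0,0]],
    [40,[0,0,0],[0,0,0]],
    [40,[0,0,0],[0,0,0]],
  ],
)

```text
t: 32.85
tcp_pos: [0.4346, -0.2995, 0.0983]
orientation: [0.001, 0.651, 0.759, 0.0]
contact_force: [-1.5, -0.1, 6.4]
grip_width: 0.649
finger_force: 41.8
```

Emit:
step_arm(
  increments=[
    [40,[0,0,15],[0,0,0]],
    [40,[0,0,35],[0,0,0]],
    [40,[0,0,45],[0,0,0]],
    [40,[0,10,40],[0,0,0]],
    [40,[4,30,15],[0,0,0]],
    [40,[13,45,0],[0,0,0]],
    [40,[13,45,0],[0,0,0]],
    [40,[13,45,0],[0,0,0]],
  ],
)

```text
t: 33.85
tcp_pos: [0.477, -0.1224, 0.2476]
orientation: [0.0, 0.652, 0.759, 0.0]
contact_force: [1.3, -1.5, -2.5]
grip_width: 0.649
finger_force: 43.5
```

Emit:
step_arm(
  increments=[
    [40,[13,45,0],[0,0,0]],
    [40,[13,45,0],[0,0,0]],
    [40,[14,40,0],[0,0,0]],
    [40,[11,20,0],[0,0,0]],
    [40,[0,0,0],[0,0,0]],
    [40,[0,0,-40],[0,0,0]],
    [40,[0,0,-40],[0,0,0]],
    [40,[0,0,-35],[0,0,0]],
  ],
)

```text
t: 34.85
tcp_pos: [0.5271, 0.0252, 0.131]
orientation: [-0.0, 0.652, 0.759, -0.0]
contact_force: [0.3, 0.2, -3.0]
grip_width: 0.646
finger_force: 43.6
```

Emit:
step_arm(
  increments=[
    [40,[0,0,-15],[0,0,0]],
    [40,[0,0,0],[0,0,0]],
    [40,[0,0,0],[0,0,0]],
  ],
)

```text
t: 35.22
tcp_pos: [0.5292, 0.0259, 0.1182]
orientation: [0.001, 0.651, 0.759, 0.001]
contact_force: [0.6, 1.1, -3.0]
grip_width: 0.648
finger_force: 43.5
```

Emit:
step_arm(
  increments=[
    [40,[0.5,-0.5,-8],[0,0,0]],
    [40,[0,0,-5],[0,0,0]],
    [40,[0,0,-3],[0,0,0]],
    [40,[0,0,-1.5],[0,0,0]],
    [40,[0,0,0],[0,0,0]],
    [40,[0,0,0],[0,0,0]],
  ],
)

```text
t: 35.98
tcp_pos: [0.5283, 0.0257, 0.1013]
orientation: [0.0, 0.651, 0.759, 0.0]
contact_force: [-4.3, 0.3, 13.9]
grip_width: 0.645
finger_force: 44.8
```

Emit:
step_arm(
  increments=[
    [70,[0,0,0.5],[0,0,0]],
    [80,[0,0,0],[0,0,0]],
    [80,[0,0,0],[0,0,0]],
    [80,[0,0,20],[0,0,0]],
    [80,[0,0,50],[0,0,0]],
    [80,[0,0,60],[0,0,0]],
    [85,[-10,-20,40],[0,0,0]],
    [85,[-30,-40,20],[0,0,0]],
  ],
)

```text
t: 36.98
tcp_pos: [0.4908, -0.0345, 0.2925]
orientation: [0.002, 0.65, 0.76, 0.002]
contact_force: [0.0, 0.3, 0.8]
grip_width: 0.993
finger_force: 0.0
```

Emit:
step_arm(
  increments=[
    [85,[-30,-50,0],[0,0,0]],
    [85,[-20,-50,0],[0,0,0]],
    [85,[0,-50,0],[0,0,0]],
    [85,[0,-50,0],[0,0,0]],
    [85,[0,0,0],[0,0,0]],
    [85,[0,0,0],[0,0,0]],
  ],
)

```text
t: 37.72
tcp_pos: [0.4382, -0.234, 0.2893]
orientation: [-0.001, 0.652, 0.758, 0.0]
contact_force: [0.2, 0.1, -0.4]
grip_width: 0.994
finger_force: 0.0
```

```bash
python3 chk.py 6
python3 - <<'E'
from h import *
# base check: fit visible disc outline (z=6) and tin base ring (lower part) per camera
for n in('scene6','side6'):
    s=load(n);C=cloud(s);hsv=cv2.cvtColor(s['pixels'],cv2.COLOR_RGB2HSV);H,S=hsv[...,0].astype(int),hsv[...,1].astype(int);Z=C[...,2];X=C[...,0];Y=C[...,1]
    st=(s['depth']>0)&(X>.45)&(X<.62)&(Y>-.13)&(Y<.09)
    for nm,m in(('red',((H<6)|(H>174))&(S>150)),('blue',(H>100)&(H<125)&(S>100))):
        m=(st&m&(Z<.011)).astype(np.uint8);k,l,t,ce=cv2.connectedComponentsWithStats(m);i=1+np.argmax(t[1:,4])
        h=cv2.convexHull(np.argwhere(l==i)[:,::-1].astype(np.int32))[:,0];q=np.array([pix_z(s,u,v,.006)[:2]*1000 for u,v in h])
        from scipy.optimize import least_squares
        r=least_squares(lambda c:np.hypot(*(q-c).T)-36.5,q.mean(0),loss='soft_l1').x
        print(n,nm,'disc',r.round(1))
E
```

```text
[ 0.43817849 -0.23400978  0.28929781]
scene tin [525.7  26.8] 0.12609863391177406
scene tin [538.3 -62.7] 0.1261912793714265
side tin [528.2  26.1] 0.12640078625059312
side tin [538.8 -64.9] 0.12635224062128803
scene6 red disc [540.3 -64.9]
scene6 blue disc [525.7  30.1]
side6 red disc [540.2 -62.5]
side6 blue disc [525.   29.4]
```

View pics/c6.png

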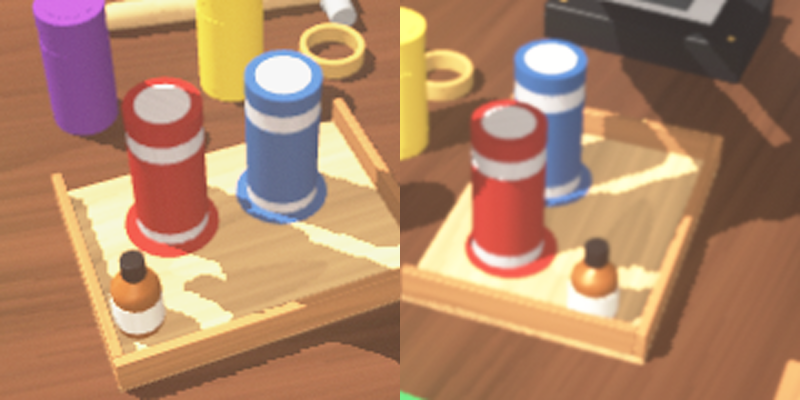

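Both tins stand upright and centred on their own discs to within about 3 mm. The bottle hasn't moved, and the arm is clear of everything.

```bash
python3 -c "
from bench import bot
print(bot.hand_in())"
```

```text
the job is handed in; nothing more can be done
None
```

The job is handed in: the anvil stands on the silvery plate, about 3 mm off centre and lined up with it, both tins are back upright on their own discs to within about 3 mm, and the oil bottle was left where it stood.

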